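# Make up the treatment tray and the paperwork tray on the consulting-room desk

## Task

Make up the two trays from the stock between them: in the long three-bay tray put the tall bottle in the smallest bay, the roll of plaster in the middle bay and the wide jar in the largest bay; in the two-bay tray put the carton in the larger bay and the rubber stamp in the smaller one. Everything stands upright (the carton and the roll flat, as they are now) on the floor of its bay, clear of the lips; leave the short bottle and the mug where they are.

Things in the scene. Friction and masses are not known exactly. Their poses are not given: they have to be found in the camera images.
- care_tray: Long three-bay tray, aluminium, fixed to the desk, 240 mm long (own x), 96 mm wide (own y), lips and dividers 13 mm high and 3 mm thick, floor 3 mm thick. Origin: centre of its underside, z up. Along own x, from its -x end: smallest bay 58 mm long, centre x = -88.0 mm; middle bay 76 mm, centre x = -18.0 mm; largest bay 94 mm, centre x = +70.0 mm. All bays are 90 mm wide inside (own y), centred on y = 0.
- office_tray: Shorter two-bay tray, aluminium, fixed to the desk, 173 mm long (own x), 96 mm wide (own y), lips and dividers 13 mm high and 3 mm thick, floor 3 mm thick. Origin: centre of its underside, z up. Along own x: larger bay 94 mm long at the -x end, centre x = -36.5 mm; smaller bay 70 mm at the +x end, centre x = +48.5 mm. All bays are 90 mm wide inside (own y), centred on y = 0.
- tall_bottle_mid (a point): Tall white tablet bottle with a cap, upright cylinder 34 mm diameter, 80 mm high, about 60 g. Point: its centre, half-way up; z up.
- roll_mid (a point): Roll of white plaster tape lying flat, a ring 52 mm outer and 30 mm hole diameter, 40 mm high, about 60 g. Point: centre of the hole, half-way up; z up.
- jar_mid (a point): Wide white ointment jar with a screw lid, cylinder 64 mm diameter, 50 mm high, about 120 g. Point: its centre, half-way up; z up.
- carton_mid (a point): Plain closed carton of clips, 70 mm (own x) by 42 mm (own y), 45 mm high, with a pale strip along its top, about 130 g. Point: its centre, half-way up; z up. It fits its bay at any yaw.
- stamp_mid (a point): Rubber stamp standing on its face: black round base 48 mm diameter and 14 mm high, with an upright round wooden handle 26 mm diameter on it, 72 mm high in all, about 90 g. Point: on its axis, half-way up (on the handle); z up.
- short_bottle_mid (a point): Short white tablet bottle, 34 mm diameter, 50 mm high, to be left alone. Point: its centre, half-way up.
- mug_mid (a point): White mug, 78 mm diameter, 85 mm high, with a handle to its +y, beyond the stock; to be left alone. Point: its centre, half-way up.
Mind the look-alikes: they are no part of the job. Leave any orange look-alike of the office_tray alone.

How it is judged (in metres and radians):
At the end, for the whole second after the job is handed in: Three-bay tray: tall bottle in the smallest, roll in the middle, jar in the largest bay; two-bay tray: carton in the larger, stamp in the smaller bay; each on the bay's floor (3 mm), upright (0.1 rad), at rest; short bottle and mug within 20 mm of their start (x of tall_bottle_mid in the frame of care_tray between -0.102 and -0.074 m and y of tall_bottle_mid in the frame of care_tray between -0.03 and 0.03 m and z of tall_bottle_mid in the frame of care_tray below 0.046 m and angle between each of tall_bottle_mid, roll_mid, jar_mid, carton_mid, stamp_mid's own z axis and vertical below 0.1 rad and linear speed of each of tall_bottle, roll, jar, carton, stamp below 0.02 m/s and x of roll_mid in the frame of care_tray between -0.032 and -0.004 m and y of roll_mid in the frame of care_tray between -0.021 and 0.021 m and z of roll_mid in the frame of care_tray below 0.026 m and x of jar_mid in the frame of care_tray between 0.053 and 0.087 m and y of jar_mid in the frame of care_tray between -0.015 and 0.015 m and z of jar_mid in the frame of care_tray below 0.031 m and x of carton_mid in the frame of office_tray between -0.0645 and -0.0085 m and y of carton_mid in the frame of office_tray between -0.026 and 0.026 m and z of carton_mid in the frame of office_tray below 0.0285 m and x of stamp_mid in the frame of office_tray between 0.0355 and 0.0615 m and y of stamp_mid in the frame of office_tray between -0.023 and 0.023 m and z of stamp_mid in the frame of office_tray below 0.042 m and distance of each of short_bottle_mid, mug_mid from where it was at the start of the episode below 0.02 m); the robot touches nothing.
It fails at once if the short bottle is moved or knocked over (distance of short_bottle_mid from where it was at the start of the episode above 0.02 m or angle between short_bottle_mid's own z axis and vertical above 0.5 rad).
It fails at once if the mug is moved or knocked over (distance of mug_mid from where it was at the start of the episode above 0.02 m or angle between mug_mid's own z axis and vertical above 0.5 rad).
It also fails if it takes over 122 s, if anything falls off the work surface, if the arm or the gripper's body presses on something with over 40 N, if the wrist force passes 120 N, or if a joint passes its speed limit or range.

## Robot

A 6-joint arm with a two-finger parallel gripper is mounted at the origin on the work surface. World frame = base frame: x ahead of the robot, y to its left, z up, the work surface at z = 0. Lengths are in mm, angles in rad, forces in N, time in s.
With the tool pointing down it reaches from about 350 to 775 mm from the base axis. Payload 7.3 kg.
Tool frame: the origin (TCP) lies midway between the tips of the shut fingers; the grasp point (between the pads) lies bot.tcp_to_grasp behind it (bot.tcp_to_grasp is the distance from the TCP to the grasp point, in mm); z points along the fingers, y is the direction in which the jaws open and shut (so a half turn about z gives the same grasp; the last joint's range is limited). The gripper opens to 92 mm and grips with 3 to 60 N. Pads are 19 mm wide; open, the fingers measure 130 mm over their backs; the gripper's body (75 mm by 190 mm) begins 47 mm behind the grasp point.
Start: joints at [1.133, 0.342, 1.524, -0, 1.275, -0.146], TCP at [151.015, 502.831, 226.741] pointing down, gripper open.
Joint ranges: [-2.53, 2.53], [-0.77, 2.02], [0.04, 2.7], [-1, 4.14], [0.28, 2.66], [-3.11, 3.11]. Speed limits (rad/s): [2.57, 2.57, 3.14, 3.14, 3.14, 3.14].

## Interface

Orientations are given as [roll, pitch, yaw] about the fixed x, y, z axes, in that order (R = Rz(yaw) Ry(pitch) Rx(roll)).
In Python, from plant import bot gives the robot as it stands.
- The arm moves only by the shell command python3 -m inch 'ROWS'. ROWS is JSON, one flat list of numbers, 7 for each row, row after row: the shift along the world's x, y, z in cm, then the turn, a rotation vector about the world's x, y, z in degrees, then the gripper command: -1 is shut, 1 is fully open, values between are in proportion. In form: [tx, ty, tz, ax, ay, az, fingers, tx, ty, tz, ax, ay, az, fingers, ...]. A call has exactly 5 rows; each row is the pose to reach, as a shift and turn from the pose measured when the call began; what a row does not reach only later rows make up. A row lasts 1/10 s, in which the tool goes at most 50 mm and 8.59 degrees, less where a joint would pass 70% of its speed; a pose out of reach is approached as far as the arm can. A call with a gripper value outside its range is refused whole. The fingers move at their own pace and stop on an object; the grip force is fixed at half the most. Time passes only in rows, so rows that repeat a pose let the fingers close, or fill a call up. It gives the time, the measured TCP pose, the force and the opening at its end, in the units of the state.
- bot.get_obs(): the state, without advancing time (a new reading comes with each control period).
- bot.capture(name): name is "side" or "top" or "wrist"; returns the picture (420x560x3 uint8, red, green, blue); there is no depth.
- bot.calibration(name): a dict with "fx", "fy", "cx", "cy" (pixels), "k1" (the pictures are not rectified: a ray, as slopes to the right and down, at radius r is drawn at 1 + k1 r^2 times it, then the intrinsics apply), "cam_to_world" (4x4, takes a point from camera to world coordinates). Camera axes: x right, y down, z forward; pixel columns grow to the right and rows downward; lengths in mm; the calibration is good to about 2 mm. A picture is of the moment at which its call begins: read the wrist's pose just before it. calibration takes no time and is no camera call; for the wrist camera it gives the pose at the moment of the call.
- bot.close_job(): hands the job in, once; it reports no verdict.
The state is a dict: "time": time; "joint_positions": joint angles; "dq": joint speeds; "tau": joint torques, N m; "tool_pos": TCP position; "tcp_rot": TCP orientation; "contact_force": force on the tool from outside, world axes, zero at the start; "moment": the same for the moment, N m; "grip_width": finger opening in mm.
Only numpy, scipy, OpenCV 4.12 (cv2) and the standard library are available. Lean on these libraries where they do the work, as an engineer would, in place of code of your own. Each camera call takes 0.05 s, during which the arm holds its last target.

## Working session

There is one attempt and no reset: what is moved stays moved. The work goes in short steps, Python scripts to look and compute and a shell command to move; the robot and the scene stay as the last step left them, time stands still between calls to the robot, and variables do not carry over. Pictures are saved under pics/ and viewed, and the job is handed in when it is done.

```bash
mkdir -p pics; ls
python3 - <<'E'
from plant import bot
import cv2
o=bot.get_obs();print(o, bot.tcp_to_grasp)
for n in("top","side","wrist"):
    c=bot.calibration(n);print(n,c)
    cv2.imwrite(f"pics/{n}0.png",bot.capture(n)[:,:,::-1])
E
```

```text
pics
{'time': 0.0, 'joint_positions': array([ 1.13299861e+00,  3.42762260e-01,  1.52498453e+00, -4.22370269e-05,
        1.27536832e+00, -1.46011730e-01]), 'dq': array([-0.0003168 , -0.00067311, -0.00073118,  0.00049211,  0.00073175,
        0.00037895]), 'tau': array([-9.04145622e-05, -4.31248248e+01, -2.44221747e+01,  7.16794655e-02,
        5.61040943e-02, -1.67104563e-04]), 'tool_pos': array([150.85541056, 502.45798024, 226.03576341]), 'tcp_rot': array([-3.14008052e+00, -1.81549213e-04,  2.84981886e+00]), 'contact_force': array([ 0.39751443, -0.45405664, -0.11892172]), 'moment': array([0.01120965, 0.04354896, 0.07742691]), 'grip_width': 91.8159396579185} 18.8
top {'fx': 399.43545641125655, 'fy': 399.43545641125655, 'cx': 287.4576635540321, 'cy': 209.64866078519265, 'k1': -0.020915563385628767, 'cam_to_world': array([[-3.88055254e-03, -9.83177068e-01,  1.82613787e-01,
         3.52256459e+02],
       [-9.99988817e-01,  4.30895841e-03,  1.94925015e-03,
        -4.63347451e+01],
       [-2.70333326e-03, -1.82604180e-01, -9.83182793e-01,
         9.99299281e+02],
       [ 0.00000000e
[... 355 characters left out ...]
608e-01,
        -5.99451302e+02],
       [-2.20626488e-02, -8.02218362e-01, -5.96622946e-01,
         5.66184481e+02],
       [ 0.00000000e+00,  0.00000000e+00,  0.00000000e+00,
         1.00000000e+00]])}
wrist {'fx': 321.4972026442562, 'fy': 321.4972026442562, 'cx': 282.9571920457971, 'cy': 208.01337433786298, 'k1': -0.04790240083357943, 'cam_to_world': array([[ 2.88177417e-01,  9.18218210e-01,  2.71715099e-01,
         7.82518572e+01],
       [ 9.57576354e-01, -2.75994278e-01, -8.29137137e-02,
         5.25087025e+02],
       [-1.14106908e-03,  2.84081814e-01, -9.58799364e-01,
         3.83965029e+02],
       [ 0.00000000e+00,  0.00000000e+00,  0.00000000e+00,
         1.00000000e+00]])}
```

View pics/top0.png

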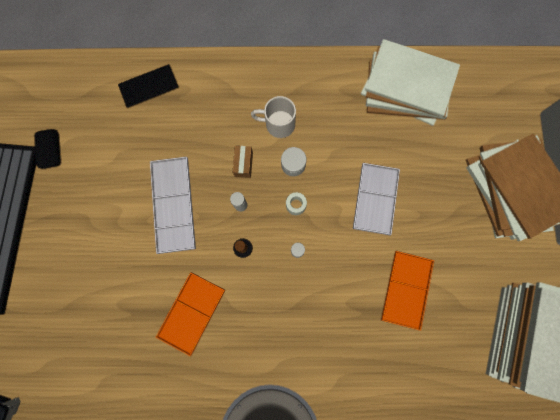

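View pics/side0.png

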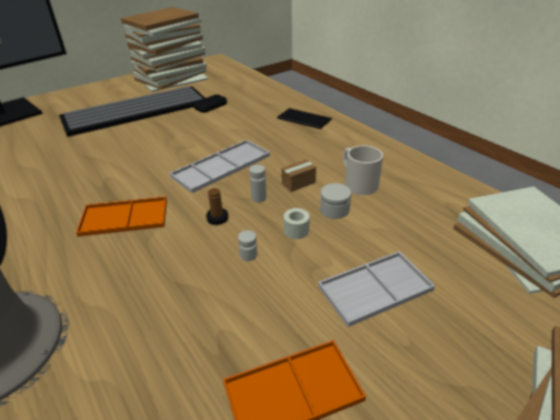

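View pics/wrist0.png

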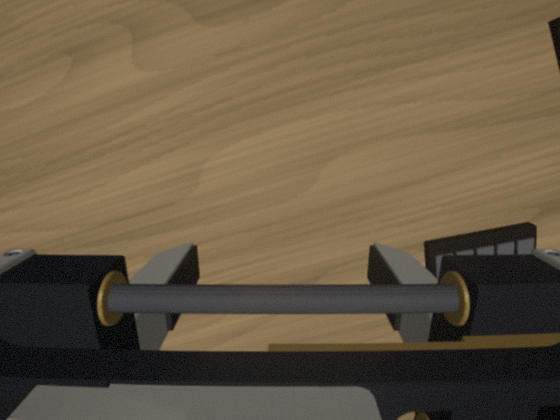

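The top view shows the care tray at about (173,205) and the office tray at (377,199). The stock lies between them: carton (242,161), tall bottle (238,201), stamp (242,248), jar (293,161), roll (296,203) and short bottle (298,250), with the mug at (280,117). The orange look-alikes are at (191,313) and (407,290).

```bash
cat > h.py <<'E'
import numpy as np, cv2
from plant import bot
def ray(c,u,v):
    K=np.array([[c['fx'],0,c['cx']],[0,c['fy'],c['cy']],[0,0,1]])
    x,y=cv2.undistortPoints(np.array([[[u,v]]],float),K,np.array([c['k1'],0,0,0.]))[0,0]
    T=c['cam_to_world']; d=T[:3,:3]@[x,y,1]; return T[:3,3],d
def onz(c,u,v,z):
    p,d=ray(c,u,v); return (p+d*(z-p[2])/d[2])
def proj(c,P):
    T=c['cam_to_world']; q=T[:3,:3].T@(np.array(P,float)-T[:3,3]); x,y=q[:2]/q[2]
    s=1+c['k1']*(x*x+y*y); return np.array([c['cx']+c['fx']*x*s,c['cy']+c['fy']*y*s])
E
python3 - <<'E'
from h import *
im=cv2.imread('pics/top0.png')
a=im[90:270,140:410]; cv2.imwrite('pics/z.png',cv2.resize(a,None,fx=2.95,fy=2.95,interpolation=cv2.INTER_CUBIC))
im=cv2.imread('pics/side0.png')
a=im[125:335,150:450]; cv2.imwrite('pics/zs.png',cv2.resize(a,None,fx=2.6,fy=2.6,interpolation=cv2.INTER_CUBIC))
E
```

```text
(no output)
```

View pics/z.png

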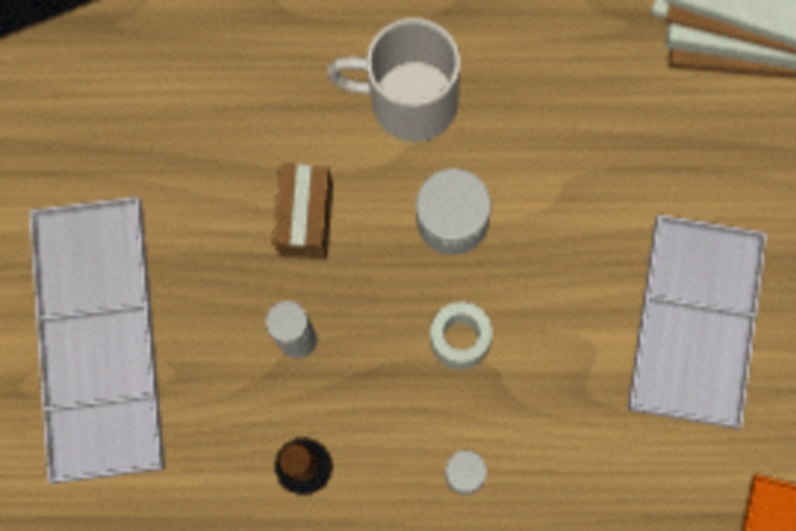

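View pics/zs.png

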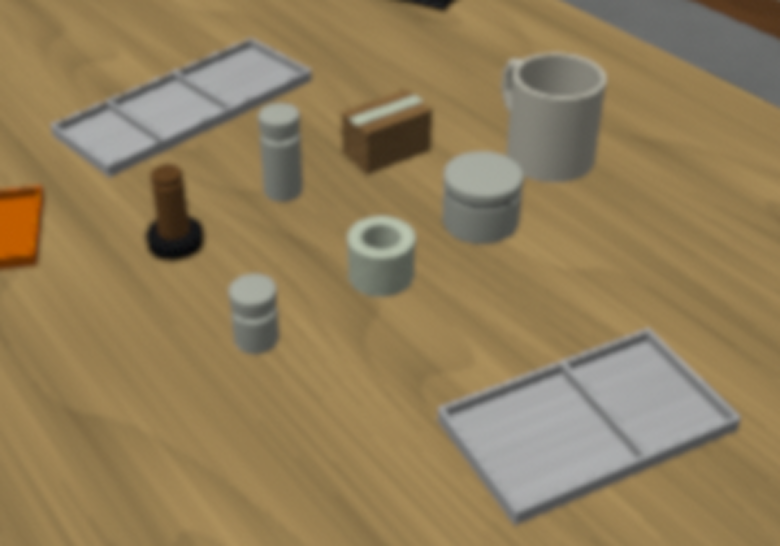

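Run:
```python
from h import *
im=cv2.imread('pics/top0.png'); c=bot.calibration('top'); s=bot.calibration('side')
hsv=cv2.cvtColor(im,cv2.COLOR_BGR2HSV)
m=((hsv[...,1]<70)&(hsv[...,2]>70)).astype(np.uint8)*255
m=cv2.morphologyEx(m,cv2.MORPH_CLOSE,np.ones((3,3)))
n,l,st,ce=cv2.connectedComponentsWithStats(m)
for i in range(1,n):
    x,y,w,h,a=st[i]
    if a>60 and 140<x<410 and 90<y<270:
        cn=max(cv2.findContours((l==i).astype(np.uint8),cv2.RETR_EXTERNAL,cv2.CHAIN_APPROX_NONE)[0],key=cv2.contourArea)
        print(st[i],ce[i])
        if a>1200:
            # tray: outline to metric at z=13
            P=np.array([onz(c,*p[0],13)[:2] for p in cn],np.float32)
            r=cv2.minAreaRect(P); print('tray',r, np.round(cv2.boxPoints(r)))
Z=lambda u,v:(140+(u+.5)/2.95-.5,90+(v+.5)/2.95-.5)
S=lambda u,v:(150+(u+.5)/2.6-.5,125+(v+.5)/2.6-.5)
tops=dict(tall=((288,322),80,(280,117)),roll=((461,334),40,(382,237)),jar=((453,205),50,(483,173)),stamp=((295,461),72,(167,173)),short=((466,471),50,(253,288)),mug=((414,63),85,(560,78)))
for k,(t,z,q) in tops.items():
    A=onz(c,*Z(*t),z);B=onz(s,*S(*q),z); print(k,A.round(1),B.round(1))
print('stamp base', onz(c,*Z(304,465),12))
for p in [(281,165),(328,168),(323,250),(275,246)]: print('carton',onz(c,*Z(*p),45).round(1))
for p in [(344,128),(404,92),(432,108),(370,146)]: print('carton side',onz(s,*S(*p),45).round(1))
for p in [(303,165),(298,245)]: print('strip',onz(c,*Z(*p),45).round(1))
for nm,L in dict(care=[(32,211),(138,199),(162,467),(50,480)],off=[(657,216),(765,234),(741,426),(631,409)]).items():
    for p in L: print(nm,onz(c,*Z(*p),13).round(1))
for nm,L in dict(care=[(252,41),(311,75),(109,171),(54,128)],off=[(442,411),(650,332),(737,419),(517,519)]).items():
    for p in L: print(nm,'side',onz(s,*S(*p),13).round(1))
```

```text
[ 251   96   45   42 1181] [277.82980525 115.98391194]
[238 146   7  28 131] [241.45801527 159.21374046]
[281 147  25  29 587] [293.06984668 161.00851789]
[ 150  157   46   97 3626] [171.89327082 205.13044677]
tray ((551.8196411132812, 247.62571716308594), (241.2578887939453, 98.17440795898438), 7.172591209411621) [[426. 281.]
 [438. 184.]
 [678. 214.]
 [665. 311.]]
[ 353  163   47   72 2599] [376.1596768  198.66987303]
tray ((564.4146728515625, -268.7690124511719), (97.26836395263672, 174.5419158935547), 79.75941467285156) [[ 470. -301.]
 [ 642. -332.]
 [ 659. -236.]
 [ 487. -205.]]
[230 192  17  19 228] [237.96491228 200.96929825]
[286 192  21  23 300] [295.78 203.08]
[291 243  14  15 164] [297.33536585 249.62804878]
tall [549.4  73.5  80. ] [545.7  65.6  80. ]
roll [547.2 -65.3  40. ] [546.7 -70.   40. ]
jar [655.7 -59.2  50. ] [653.5 -63.3  50. ]
stamp [439.2  66.9  72. ] [438.3  62.   72. ]
short [432.7 -68.2  50. ] [431.4 -71.1  50. ]
mug [767.3 -27.3  85. ] [762.6 -34.3  85. ]
stamp base [441.44002152  66.60704419  12.        ]
carton [693.4  86.7  45. ]
carton [690.5  46.7  45. ]
carton [618.5  49.9  45. ]
carton [622.2  90.2  45. ]
carton side [608.8  64.9  45. ]
carton side [686.7  80.4  45. ]
carton side [689.3  43.9  45. ]
carton side [609.8  28.9  45. ]
strip [693.3  67.9  45. ]
strip [623.   70.9  45. ]
care [664.1 308.3  13. ]
care [674.5 215.8  13. ]
care [440.1 185.6  13. ]
care [429.5 279.3  13. ]
off [ 656.8 -237.3   13. ]
off [ 640.2 -330.6   13. ]
off [ 472.6 -301.1   13. ]
off [ 487.5 -208.8   13. ]
care side [659.5 298.6  13. ]
care side [668.2 203.4  13. ]
care side [434.9 174.5  13. ]
care side [425.7 268.8  13. ]
off side [ 486.1 -214.5   13. ]
off side [ 652.9 -244.8   13. ]
off side [ 635.1 -334.4   13. ]
off side [ 466.3 -307.9   13. ]
```

```bash
python3 -m inch '[15,-17.4,0,0,0,16.7,1, 15,-17.4,0,0,0,16.7,1, 15,-17.4,0,0,0,16.7,1, 15,-17.4,0,0,0,16.7,1, 15,-17.4,0,0,0,16.7,1]'
```

```text
time: 0.65
tool_pos: [301.9, 326.5, 226.1]
tcp_rot: [-3.14, -0.0, 3.141]
contact_force: [0.5, -0.4, -0.5]
grip_width: 91.7
```

```bash
python3 -m inch '[15,-17.4,0,0,0,0,1, 15,-17.4,0,0,0,0,1, 15,-17.4,0,0,0,0,1, 15,-17.4,0,0,0,0,1, 15,-17.4,0,0,0,0,1]'; python3 -m inch '[13,-17,0,0,0,0,1, 13,-17,0,0,0,0,1, 13,-17,0,0,0,0,1, 13,-17,0,0,0,0,1, 13,-17,0,0,0,0,1]'
python3 - <<'E'
from h import *
import pickle
o=bot.get_obs();c=bot.calibration('wrist');im=bot.capture('wrist')
pickle.dump(c,open('w1.pkl','wb'));print(o['tool_pos'],o['dq'].round(3))
cv2.imwrite('pics/w1.png',im[:,:,::-1])
for k,p in dict(jar=(655.7,-59.2,50),carton=(656,69,45),tall=(549.4,73.5,80),roll=(547,-65,40),mug=(767,-27,85)).items(): print(k,proj(c,p).round(1))
E
```

```text
time: 1.15
tool_pos: [453.6, 149.8, 226.0]
tcp_rot: [-3.14, 0.0, 3.139]
contact_force: [-0.1, 0.3, -0.6]
grip_width: 92.0
time: 1.65
tool_pos: [585.5, -24.3, 225.1]
tcp_rot: [-3.138, 0.0, 3.135]
contact_force: [0.0, 0.7, -0.4]
grip_width: 91.6
[585.48480805 -24.33384736 225.0644738 ] [-0.159  0.172 -0.269  0.028  0.134 -0.17 ]
jar [252.6 248.6]
carton [365.4 246.4]
tall [386.6 156.6]
roll [244.5 150. ]
mug [281.8 351.9]
```

View pics/w1.png

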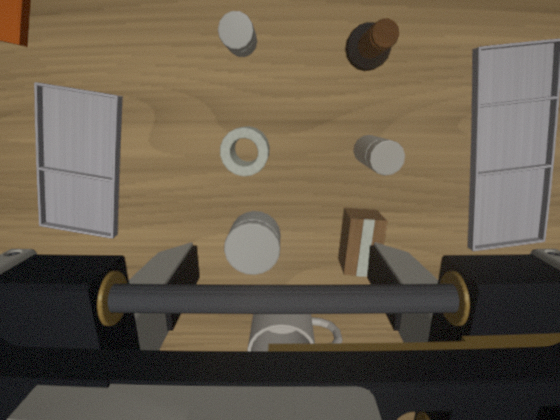

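Run:
```python
from h import *
import pickle
c=pickle.load(open('w1.pkl','rb'))
for k,p in dict(jar=(253,246,50),carton1=(365,219,45),c2=(362,275,45),tall=(385,156,80),roll=(244.5,151,40),stamp=(384,33,72),short=(236,29,50)).items(): print(k,onz(c,*p[:2],p[2]).round(1))
for p in [(37,86),(122,96),(117,236),(38,222),(476,48),(561,42),(546,242),(472,248)]:print(onz(c,*p,13).round(1))
```

```text
jar [652.5 -58.6  50. ]
carton1 [623.   66.3  45. ]
c2 [692.3  67.5  45. ]
tall [548.8  72.   80. ]
roll [548.  -65.1  40. ]
stamp [441.2  65.7  72. ]
short [432.4 -67.7  50. ]
[ 475.2 -299.1   13. ]
[ 488.8 -202.3   13. ]
[ 654.5 -232.8   13. ]
[ 635.8 -332.8   13. ]
[441.4 183.4  13. ]
[432.4 279.3  13. ]
[666.7 311.9  13. ]
[673.5 214.3  13. ]
```

The wrist view shows the jar at (253,246), roll (244,151), tall bottle (385,156), carton strip (363,247) and stamp (384,33). These agree with the top view to about 3 mm, so the side camera is the one that's off in y. I'll take the jar first.

```bash
python3 -m inch '[6.9,-3.5,0,0,0,0,1, 6.9,-3.5,-2,0,0,0,1, 6.9,-3.5,-6,0,0,0,1, 6.9,-3.5,-10,0,0,0,1, 6.9,-3.5,-11,0,0,0,1]'
```

```text
time: 2.2
tool_pos: [651.6, -58.9, 109.4]
tcp_rot: [-3.14, -0.01, 3.135]
contact_force: [-0.7, 1.4, 0.3]
grip_width: 91.6
```

```bash
python3 -m inch '[0.2,0,-4,0,0,0.4,1, 0.2,0,-8,0,0,0.4,1, 0.2,0,-8.9,0,0,0.4,1, 0.2,0,-8.9,0,0,0.4,1, 0.2,0,-8.9,0,0,0.4,1]'
python3 -m inch '[0,0,0,0,0,0,-1, 0,0,0,0,0,0,-1, 0,0,0,0,0,0,-1, 0,0,0,0,0,0,-1, 0,0,0,0,0,0,-1]'
```

```text
time: 2.7
tool_pos: [655.3, -59.0, 23.1]
tcp_rot: [-3.14, -0.006, -3.141]
contact_force: [0.7, -1.2, 1.5]
grip_width: 91.7
time: 3.2
tool_pos: [655.6, -59.2, 23.8]
tcp_rot: [-3.139, -0.005, -3.141]
contact_force: [-2.0, -0.7, 4.9]
grip_width: 63.2
```

```bash
python3 -m inch '[0,0,4,0,0,0,-1, 0,0,8,0,0,0,-1, 0,0,11,0,0,0,-1, 0,3,12,0,0,0,-1, 0,7,12,0,0,0,-1]'
python3 -m inch '[-1,4,0,0,0,3,-1, -2,9,0,0,0,7.1,-1, -2,13,0,0,0,7.1,-1, -3,18,0,0,0,7.1,-1, -3.3,23,0,0,0,7.1,-1]'
```

```text
time: 3.7
tool_pos: [656.7, 9.6, 146.2]
tcp_rot: [-3.138, -0.001, 3.139]
contact_force: [0.1, 0.7, -1.3]
grip_width: 63.7
time: 4.2
tool_pos: [622.7, 240.1, 145.9]
tcp_rot: [-3.138, -0.002, -3.021]
contact_force: [0.3, 0.3, -0.4]
grip_width: 63.7
```

```bash
python3 -m inch '[-0.1,1.6,-3,0,0,0,-1, -0.1,1.6,-7,0,0,0,-1, -0.1,1.6,-8,0,0,0,-1, -0.1,1.6,-8,0,0,0,-1, -0.1,1.6,-8,0,0,0,-1]'
python3 - <<'E'
from h import *
o=bot.get_obs();c=bot.calibration('wrist');im=bot.capture('wrist')
print(o['tool_pos'],o['contact_force'],o['tcp_rot'])
cv2.imwrite('pics/w2.png',im[:,:,::-1])
cv2.imwrite('pics/t2.png',cv2.resize(bot.capture('top')[130:280,130:330,::-1],None,fx=4,fy=4,interpolation=2))
for p in [(673,214.5,13),(665,310,13),(440.8,184,13),(431,279.3,13)]: print(proj(c,p).round(1))
E
```

```text
time: 4.7
tool_pos: [622.8, 255.6, 67.3]
tcp_rot: [-3.139, -0.0, -3.022]
contact_force: [-0.8, 0.6, 0.0]
grip_width: 63.6
[622.77451606 255.63755586  67.31377277] [-0.82524654  0.60669495  0.00875562] [-3.13861335e+00 -4.08949356e-05 -3.02224371e+00]
[219.9 282.8]
[348.6 287. ]
[194.6 -93. ]
[365.3 -90.3]
```

View pics/w2.png

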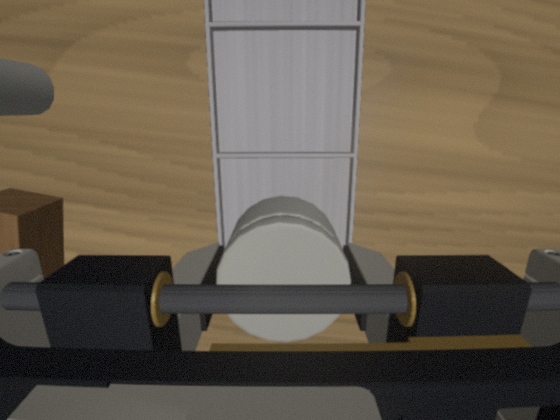

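View pics/t2.png

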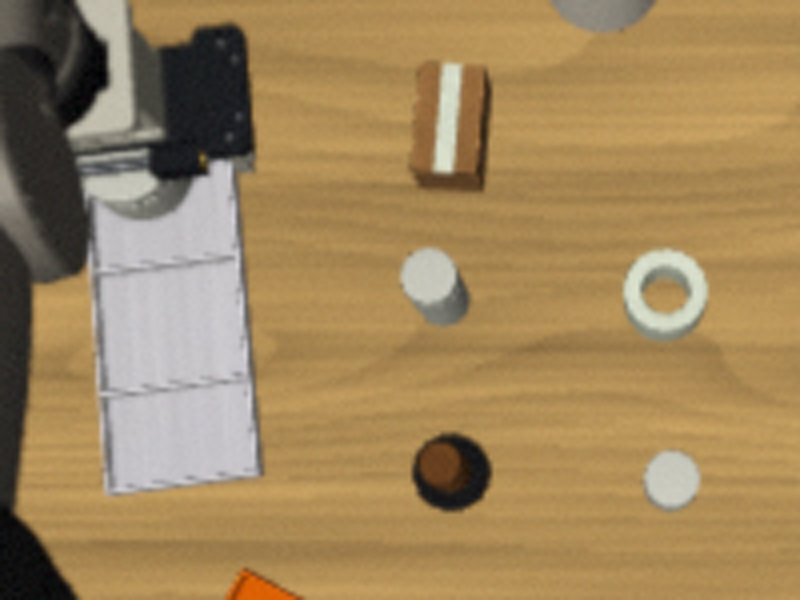

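The tray dividers show at rows 25 and 155, and the jar's top sits at about (285,280), centred between the lips at x≈217 and 355. A quick numeric check next.

Run:
```python
from h import *
c=bot.calibration('wrist')
for p in [(217,155),(355,155),(212,25),(361,24)]: print(onz(c,*p,16).round(1))
print(onz(c,285,280,67.3-23.8+50))
o=np.array([552.5,247.3]);a=np.radians(7.1);ex=np.array([np.cos(a),np.sin(a)]);ey=np.array([-ex[1],ex[0]])
for x in(21.5,-57.5): 
  for y in(-46.5,46.5): print(o+ex*x+ey*y)
```

```text
[579.1 207.3  16. ]
[568.4 296.5  16. ]
[502.5 199.1  16. ]
[491.5 286.6  16. ]
[621.08882085 256.74619695  93.5       ]
[579.58260533 203.81399664]
[568.087668   296.10086686]
[501.18838224 194.04947998]
[489.6934449 286.3363502]
```

```bash
python3 -m inch '[-0.1,0.1,-2,0,0,0,-1, -0.1,0.1,-3,0,0,0,-1, -0.1,0.1,-3.8,0,0,0,-1, -0.1,0.1,-3.9,0,0,0,-1, -0.1,0.1,-3.9,0,0,0,-1]'
```

```text
time: 5.3
tool_pos: [622.3, 256.7, 29.4]
tcp_rot: [-3.139, 0.002, -3.022]
contact_force: [-0.7, -0.2, -1.2]
grip_width: 63.4
```

```bash
python3 -m inch '[0,0,-0.2,0,0,0,-1, 0,0,-0.3,0,0,0,-1, 0,0,-0.3,0,0,0,-1, 0,0,-0.3,0,0,0,1, 0,0,-0.3,0,0,0,1]'
python3 -m inch '[0,0,0,0,0,0,1, 0,0,0,0,0,0,1, 0,0,3,0,0,0,1, 0,0,7,0,0,0,1, 0,0,10,0,0,0,1]'
```

```text
time: 5.8
tool_pos: [622.4, 256.8, 26.5]
tcp_rot: [-3.139, 0.002, -3.022]
contact_force: [0.4, 0.0, -0.1]
grip_width: 75.2
time: 6.3
tool_pos: [622.8, 256.9, 128.6]
tcp_rot: [-3.139, 0.003, -3.022]
contact_force: [0.8, 0.1, -0.8]
grip_width: 91.9
```

```bash
python3 -m inch '[-1.1,-4.8,1,0,0,-7,1, -2.2,-9.6,1,0,0,-7,1, -3.3,-14.4,1,0,0,-7,1, -4.4,-19.2,1,0,0,-7,1, -5.5,-24,1,0,0,-7,1]'; python3 -m inch '[-1,-4,0,0,0,0,1, -1.9,-8.2,0,0,0,0,1, -1.9,-8.2,0,0,0,0,1, -1.9,-8.2,-2,0,0,0,1, -1.9,-8.2,-5,0,0,0,1]'
python3 - <<'E'
from h import *
o=bot.get_obs();c=bot.calibration('wrist');im=bot.capture('wrist')
print(o['tool_pos'],o['tcp_rot'])
cv2.imwrite('pics/w3.png',im[:,:,::-1])
print(proj(c,(547.6,-65.2,40)))
E
```

```text
time: 6.8
tool_pos: [567.1, 15.2, 138.9]
tcp_rot: [-3.139, 0.004, 3.139]
contact_force: [0.6, -0.1, -0.1]
grip_width: 91.7
time: 7.3
tool_pos: [549.6, -67.1, 90.1]
tcp_rot: [-3.138, 0.009, 3.138]
contact_force: [1.1, -0.4, -0.4]
grip_width: 92.1
[549.56000011 -67.11363813  90.11351333] [-3.1382433   0.00871483  3.1380259 ]
[285.52398014 224.58671668]
```

View pics/w3.png

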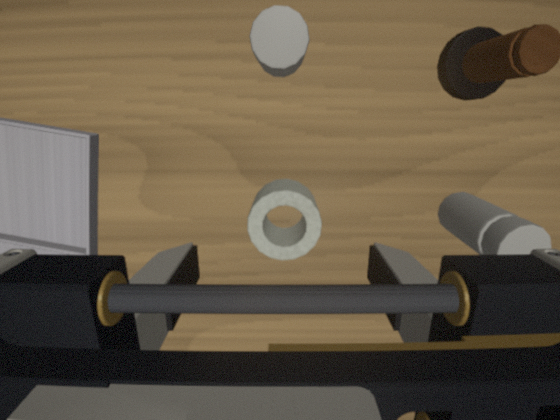

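The roll's top is at (284,223), against a prediction of (285.5,224.6), and lies centred between the jaws. Descending.

```bash
python3 -m inch '[-0.2,0.2,-4,0,0,0,1, -0.2,0.2,-7,0,0,0,1, -0.2,0.2,-7.3,0,0,0,1, -0.2,0.2,-7.3,0,0,0,1, -0.2,0.2,-7.3,0,0,0,1]'
python3 -m inch '[0,0,0,0,0,0,-1, 0,0,0,0,0,0,-1, 0,0,0,0,0,0,-1, 0,0,0,0,0,0,-1, 0,0,0,0,0,0,-1]'
python3 -m inch '[0,0,3,0,0,0,-1, 0,0,7,0,0,0,-1, 0,0,11,0,0,0,-1, 0,3,13,0,0,0,-1, 0,8,13,0,0,0,-1]'
```

```text
time: 7.85
tool_pos: [545.4, -64.0, 13.1]
tcp_rot: [-3.14, 0.002, 3.139]
contact_force: [-0.7, -0.0, -0.0]
grip_width: 91.5
time: 8.35
tool_pos: [545.4, -64.1, 13.2]
tcp_rot: [-3.14, 0.002, 3.139]
contact_force: [0.1, -0.8, 1.5]
grip_width: 56.5
time: 8.85
tool_pos: [547.6, 14.4, 146.8]
tcp_rot: [-3.139, 0.009, 3.134]
contact_force: [0.7, 0.6, -0.5]
grip_width: 50.8
```

```bash
python3 -m inch '[-0.3,4.8,0,0,0,4,-1, -0.6,9.6,0,0,0,7.1,-1, -0.9,14.4,0,0,0,7.1,-1, -1.2,19.2,0,0,0,7.1,-1, -1.3,23.1,-1,0,0,7.1,-1]'; python3 -m inch '[0,0,-3,0,0,0,-1, 0,0,-6,0,0,0,-1, 0,0,-7,0,0,0,-1, 0,0,-7,0,0,0,-1, 0,0,-7,0,0,0,-1]'
python3 - <<'E'
from h import *
o=bot.get_obs();c=bot.calibration('wrist');im=bot.capture('wrist')
print(o['tool_pos'],o['tcp_rot'])
cv2.imwrite('pics/w4.png',im[:,:,::-1])
print(proj(c,(535,246,40+o['tool_pos'][2]-13)))
E
```

```text
time: 9.35
tool_pos: [534.6, 248.2, 137.8]
tcp_rot: [-3.139, 0.011, -3.024]
contact_force: [0.6, 0.1, -0.3]
grip_width: 51.1
time: 9.85
tool_pos: [535.4, 248.0, 68.7]
tcp_rot: [-3.14, 0.013, -3.024]
contact_force: [0.3, 1.0, -0.2]
grip_width: 50.8
[535.37187447 248.00901992  68.73425227] [-3.13961402  0.01256717 -3.02448127]
[278.07341801 285.05169891]
```

View pics/w4.png

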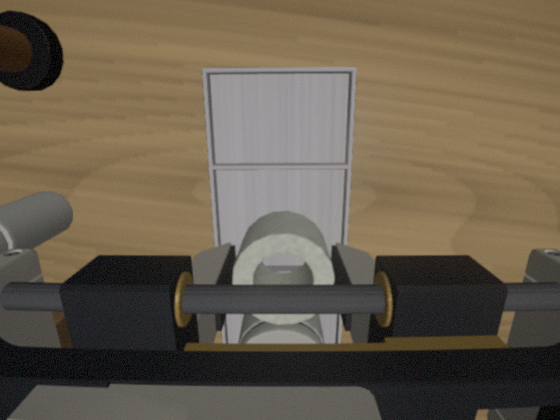

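Run:
```python
from h import *
c=bot.calibration('wrist')
o=np.array([553,248.5]);a=np.radians(7.1);ex=np.array([np.cos(a),np.sin(a)]);ey=np.array([-ex[1],ex[0]])
for x,y,p in [(-57.5,-46.5,(211,166)),(-57.5,46.5,(351,166)),(-118.5,-46.5,(206,71)),(-118.5,46.5,(352,71))]: print(onz(c,*p,16).round(1),(o+ex*x+ey*y).round(1))
print(onz(c,285,263,40+68.7-13))
```

```text
[499.8 196.2  16. ] [501.7 195.2]
[489.1 287.9  16. ] [490.2 287.5]
[441.6 189.9  16. ] [441.2 187.7]
[431.3 278.4  16. ] [429.7 280. ]
[524.03338644 247.92827839  95.7       ]
```

Run:
```python
from h import *
im=cv2.imread('pics/w4.png')[190:360,190:390]
cv2.imwrite('pics/w4z.png',cv2.resize(im,None,fx=3.5,fy=3.5,interpolation=2))
c=bot.calibration('wrist')
for x in (525,530,535,540):
  t=np.linspace(0,2*np.pi,40)
  P=np.array([proj(c,(x+26*np.cos(k),248+26*np.sin(k),95.7)) for k in t])
  print(x,P.min(0).round(),P.max(0).round(),'zoom rows',((P.min(0)[1]-190)*3.5).round(),((P.max(0)[1]-190)*3.5).round())
  P=np.array([proj(c,(x+26*np.cos(k),248+26*np.sin(k),55.7)) for k in t]); print('bottom min row zoom',((P.min(0)[1]-190)*3.5).round())
```

```text
525 [227. 210.] [343. 314.] zoom rows 70.0 434.0
bottom min row zoom -8.0
530 [227. 221.] [341. 323.] zoom rows 108.0 464.0
bottom min row zoom 23.0
535 [226. 232.] [339. 331.] zoom rows 146.0 494.0
bottom min row zoom 53.0
540 [225. 242.] [337. 340.] zoom rows 183.0 524.0
bottom min row zoom 83.0
```

View pics/w4z.png

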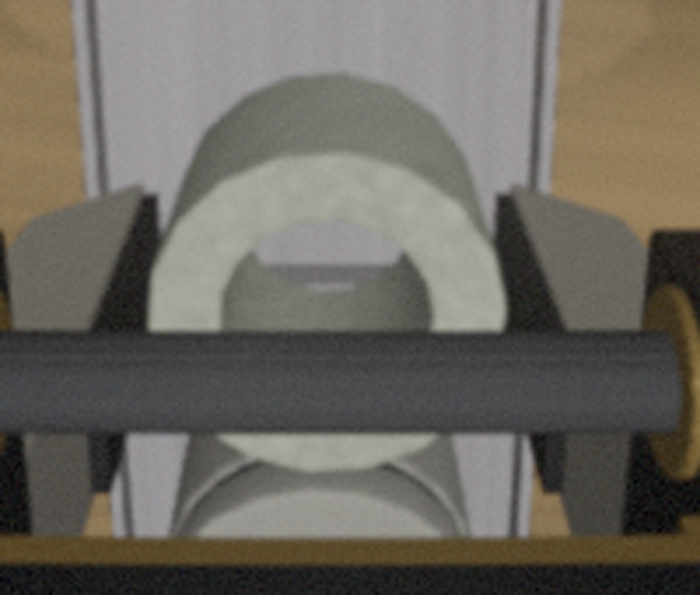

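```bash
python3 -m inch '[-0.1,-0.15,-2,0,0.7,0,-1, -0.1,-0.15,-4,0,0.7,0,-1, -0.1,-0.15,-4.9,0,0.7,0,-1, -0.1,-0.15,-4.9,0,0.7,0,-1, -0.1,-0.15,-4.9,0,0.7,0,-1]'
```

```text
time: 10.4
tool_pos: [536.3, 246.4, 22.1]
tcp_rot: [3.142, 0.005, -3.025]
contact_force: [-1.2, -2.6, 13.0]
grip_width: 51.2
```

Contact came at TCP 22 mm. The fingers were still closing as the lift began, so the roll hangs about 5 mm lower in the grip, which matches the picture. Releasing.

```bash
python3 -m inch '[0,0,-0.1,0,0,0,-1, 0,0,-0.1,0,0,0,-1, 0,0,-0.1,0,0,0,1, 0,0,-0.1,0,0,0,1, 0,0,-0.1,0,0,0,1]'
python3 -m inch '[0,0,0,0,0,0,1, 0,0,0,0,0,0,1, 0,0,3,0,0,0,1, 0,0,7,0,0,0,1, 0,0,11,0,0,0,1]'
python3 - <<'E'
from h import *
cv2.imwrite('pics/w5.png',bot.capture('wrist')[:,:,::-1])
cv2.imwrite('pics/s5.png',cv2.resize(bot.capture('side')[115:335,140:440,::-1],None,fx=2.6,fy=2.6,interpolation=2))
E
```

```text
time: 10.9
tool_pos: [536.4, 246.2, 20.8]
tcp_rot: [3.142, 0.005, -3.026]
contact_force: [-0.1, -0.4, -0.6]
grip_width: 70.7
time: 11.4
tool_pos: [535.9, 246.0, 131.5]
tcp_rot: [-3.141, 0.004, -3.026]
contact_force: [-0.1, 0.4, 0.6]
grip_width: 91.8
```

View pics/w5.png

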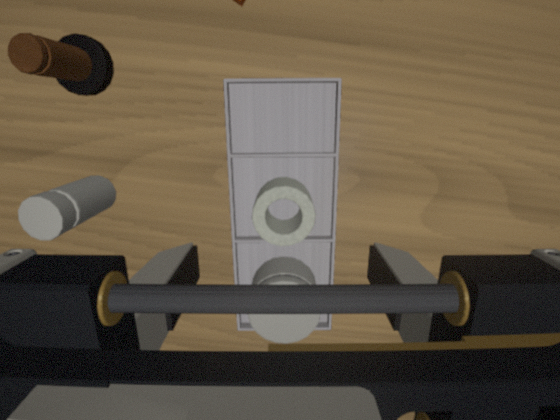

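View pics/s5.png

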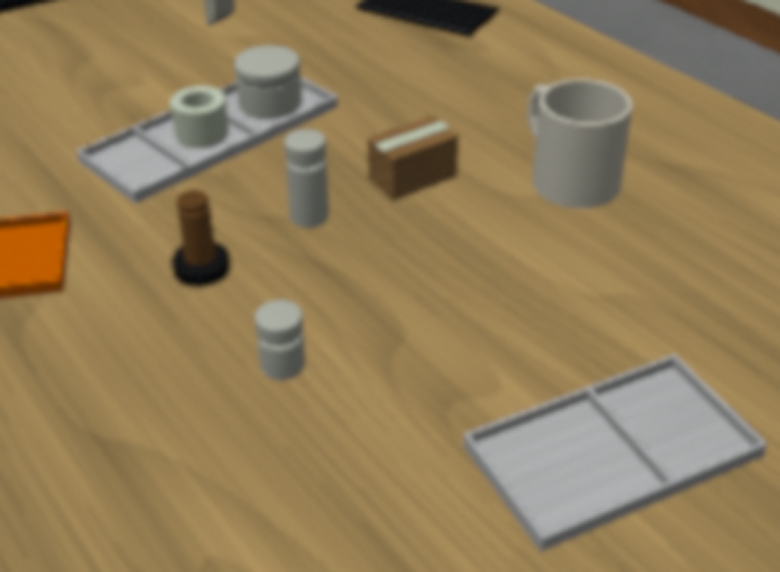

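Roll (284,216) and jar (284,300) stand in the middle and largest bays, clear of the dividers. The tall bottle is next.

```bash
python3 -m inch '[0.4,-4.8,0,0,0,-6.6,1, 0.8,-9.6,0,0,0,-6.6,1, 1.2,-14.4,0,0,0,-6.6,1, 1.3,-17.3,0,0,0,-6.6,1, 1.3,-17.3,0,0,0,-6.6,1]'
python3 - <<'E'
from h import *
o=bot.get_obs();c=bot.calibration('wrist');im=bot.capture('wrist')
print(o['tool_pos'],o['tcp_rot'])
cv2.imwrite('pics/w6.png',im[:,:,::-1])
print(proj(c,(549,72.7,80)),proj(c,(549,72.7,0)))
E
```

```text
time: 12.0
tool_pos: [552.6, 70.7, 136.2]
tcp_rot: [3.14, 0.015, 3.138]
contact_force: [-0.1, 1.0, 0.1]
grip_width: 91.6
[552.56982334  70.66334059 136.16196078] [3.140364   0.01528123 3.13822285]
[285.31344366 219.06884851] [284.61785803 190.80016344]
```

View pics/w6.png

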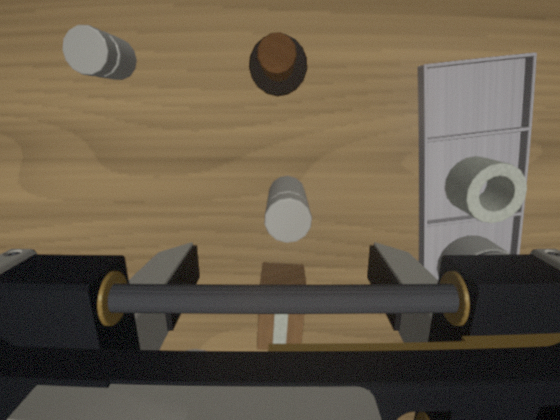

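```bash
python3 -m inch '[-0.3,0.1,-3,0,0.8,0,1, -0.3,0.1,-7,0,0.8,0,1, -0.3,0.1,-10,0,0.8,0,1, -0.3,0.1,-10.5,0,0.8,0,1, -0.3,0.1,-10.5,0,0.8,0,1]'
python3 -m inch '[0,0,0,0,0,0,-1, 0,0,0,0,0,0,-1, 0,0,0,0,0,0,-1, 0,0,0,0,0,0,-1, 0,0,0,0,0,0,-1]'
python3 -m inch '[0,0,0,0,0,0,-1, 0,0,0,0,0,0,-1, 0,0,0,0,0,0,-1, 0,0,0,0,0,0,-1, 0,0,0,0,0,0,-1]'
```

```text
time: 12.55
tool_pos: [548.9, 74.6, 30.6]
tcp_rot: [3.139, -0.001, 3.14]
contact_force: [-0.8, -0.2, -0.2]
grip_width: 91.9
time: 13.05
tool_pos: [549.2, 74.6, 31.1]
tcp_rot: [3.139, 0.0, 3.14]
contact_force: [0.8, -0.2, -0.7]
grip_width: 56.5
time: 13.55
tool_pos: [549.2, 74.5, 31.1]
tcp_rot: [3.139, 0.0, 3.14]
contact_force: [-0.7, 0.1, 1.8]
grip_width: 33.4
```

```bash
python3 -m inch '[0,0,3,0,0,0,-1, 0,0,7,0,0,0,-1, -1,2,10,0,0,2,-1, -3,5.5,10,0,0,5,-1, -5,9.5,10,0,0,7.1,-1]'
python3 -m inch '[-2,4,0,0,0,0,-1, -3.4,6.8,-2,0,0,0,-1, -3.4,6.8,-4,0,0,0,-1, -3.4,6.8,-4,0,0,0,-1, -3.4,6.8,-4,0,0,0,-1]'
python3 - <<'E'
from h import *
o=bot.get_obs();c=bot.calibration('wrist');im=bot.capture('wrist')
print(o['tool_pos'],o['tcp_rot'])
cv2.imwrite('pics/w7.png',im[:,:,::-1])
E
```

```text
time: 14.05
tool_pos: [499.4, 169.8, 132.2]
tcp_rot: [3.139, 0.003, -3.019]
contact_force: [0.5, 1.5, -0.9]
grip_width: 33.4
time: 14.55
tool_pos: [465.5, 237.7, 92.3]
tcp_rot: [3.139, 0.002, -3.019]
contact_force: [0.6, 0.6, -0.1]
grip_width: 33.7
[465.45136537 237.6662825   92.26979414] [ 3.13945210e+00  1.97606449e-03 -3.01948557e+00]
```

View pics/w7.png

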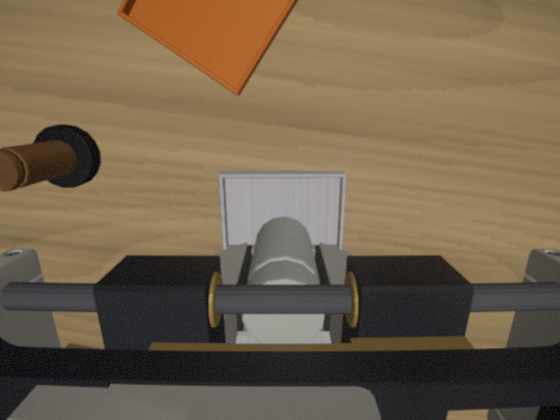

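```bash
python3 -m inch '[0,0,-3,0,0,0,-1, 0,0,-5,0,0,0,-1, 0,0,-5.6,0,0,0,-1, 0,0,-5.8,0,0,0,-1, 0,0,-5.8,0,0,0,-1]'
```

```text
time: 15.1
tool_pos: [466.9, 237.5, 35.7]
tcp_rot: [3.139, 0.005, -3.021]
contact_force: [0.4, 0.9, -0.6]
grip_width: 33.4
```

```bash
python3 -m inch '[0,0,-0.2,0,0,0,-1, 0,0,-0.2,0,0,0,-1, 0,0,-0.2,0,0,0,-1, 0,0,-0.2,0,0,0,1, 0,0,-0.2,0,0,0,1]'
python3 -m inch '[0,0,0,0,0,0,1, 0,0,0,0,0,0,1, 0,0,0,0,0,0,1, 0,0,4,0,0,0,1, 0,0,8,0,0,0,1]'
```

```text
time: 15.6
tool_pos: [467.0, 237.5, 33.9]
tcp_rot: [3.139, 0.005, -3.021]
contact_force: [-0.3, -0.3, -0.6]
grip_width: 45.5
time: 16.1
tool_pos: [466.1, 237.2, 113.8]
tcp_rot: [3.139, 0.002, -3.021]
contact_force: [0.4, 0.2, 0.3]
grip_width: 85.0
```

```bash
python3 -m inch '[0,0,3,0,0,0,1, 3.5,-3.2,3,0,0,-6.9,1, 7,-6.4,3,0,0,-6.9,1, 10.5,-9.5,3,0,0,-6.9,1, 14,-12.5,3,0,0,-6.9,1]'
python3 -m inch '[3.5,-3,0,0,0,0,1, 5.1,-4.4,0,0,0,0,1, 5.1,-4.4,-3,0,0,0,1, 5.1,-4.4,-5,0,0,0,1, 5.1,-4.4,-5,0,0,0,1]'
python3 - <<'E'
from h import *
o=bot.get_obs();c=bot.calibration('wrist');im=bot.capture('wrist')
print(o['tool_pos'],o['tcp_rot'])
cv2.imwrite('pics/w8.png',im[:,:,::-1])
cv2.imwrite('pics/t8.png',cv2.resize(bot.capture('top')[90:280,140:400,::-1],None,fx=3,fy=3,interpolation=2))
E
```

```text
time: 16.6
tool_pos: [607.2, 110.8, 144.0]
tcp_rot: [3.139, 0.002, -3.141]
contact_force: [0.9, 1.0, -0.2]
grip_width: 91.7
time: 17.1
tool_pos: [656.1, 66.6, 90.3]
tcp_rot: [3.139, -0.005, 3.142]
contact_force: [0.3, -0.1, -1.5]
grip_width: 92.0
[656.06517215  66.56253105  90.33006277] [ 3.13922816 -0.00508016  3.14155393]
```

View pics/w8.png

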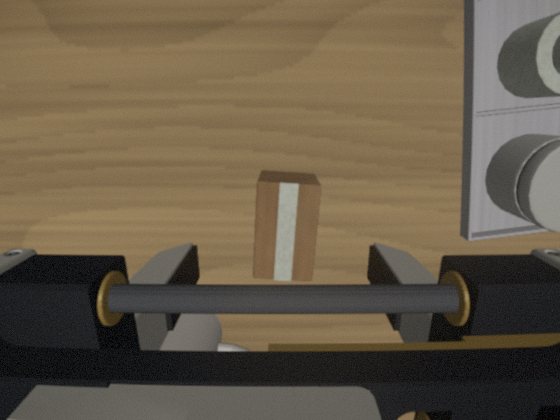

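View pics/t8.png

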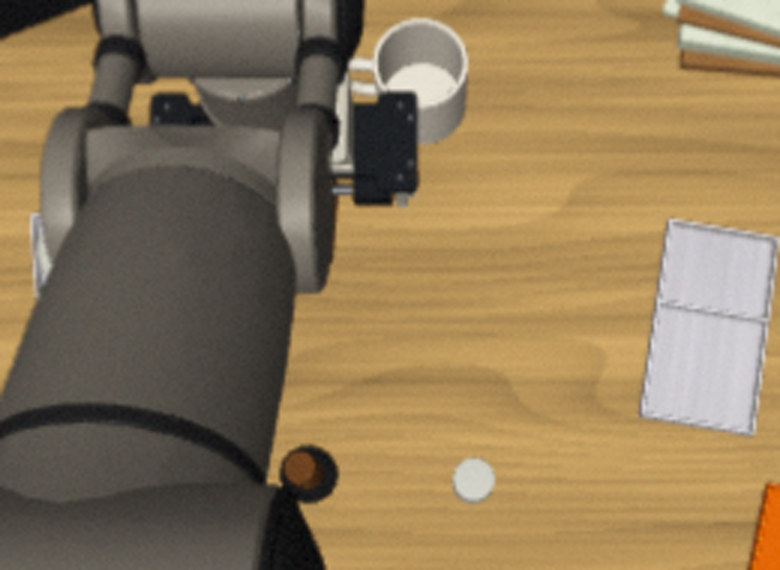

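```bash
python3 - <<'E'
from h import *
c=bot.calibration('wrist')
P=np.array([onz(c,*p,45) for p in [(259,183),(319,186),(314,280),(254,278)]]);print(P.round(1),P.mean(0))
E
python3 -m inch '[0,0.2,-3,0,0,-2,1, 0,0.2,-6,0,0,-2,1, 0,0.2,-7,0,0,-2,1, 0,0.2,-7,0,0,-2,1, 0,0.2,-7,0,0,-2,1]'
```

```text
[[626.6  51.6  45. ]
 [628.6  91.1  45. ]
 [698.   89.7  45. ]
 [696.3  46.5  45. ]] [662.40440027  69.71545528  45.        ]
time: 17.7
tool_pos: [659.4, 69.0, 26.1]
tcp_rot: [3.139, 0.004, 3.107]
contact_force: [-0.2, 0.0, 0.9]
grip_width: 91.8
```

```bash
python3 -m inch '[0,0,-0.4,0,0,0,-1, 0,0,-0.4,0,0,0,-1, 0,0,-0.4,0,0,0,-1, 0,0,-0.4,0,0,0,-1, 0,0,-0.4,0,0,0,-1]'
python3 -m inch '[0,0,0,0,0,0,-1, 0,0,0,0,0,0,-1, 0,0,0,0,0,0,-1, 0,0,0,0,0,0,-1, 0,0,0,0,0,0,-1]'
```

```text
time: 18.2
tool_pos: [659.5, 69.0, 22.3]
tcp_rot: [3.139, 0.005, 3.107]
contact_force: [0.4, -0.0, 0.4]
grip_width: 56.5
time: 18.7
tool_pos: [659.5, 68.9, 22.3]
tcp_rot: [3.139, 0.005, 3.107]
contact_force: [0.2, -0.1, 0.7]
grip_width: 41.9
```

```bash
python3 -m inch '[0,0,4,0,0,0,-1, 0,0,8,0,0,0,-1, -1,-3,11,0,0,0,-1, -2.8,-7,11,0,0,-4,-1, -4.5,-11.5,11,0,0,-8.2,-1]'
python3 -m inch '[-1.7,-4.4,0,0,0,0,-1, -3.4,-8.8,0,0,0,0,-1, -5.1,-13.2,0,0,0,0,-1, -6.8,-17.6,0,0,0,0,-1, -8.5,-21.5,0,0,0,0,-1]'
```

```text
time: 19.2
tool_pos: [614.4, -46.3, 133.4]
tcp_rot: [3.139, 0.007, 2.964]
contact_force: [1.1, -1.0, -1.4]
grip_width: 41.8
time: 19.7
tool_pos: [528.2, -263.2, 133.2]
tcp_rot: [3.139, 0.007, 2.963]
contact_force: [1.3, -0.3, -1.1]
grip_width: 41.8
```

```bash
python3 -m inch '[0,0.1,-3,0,0,0,-1, 0,0.1,-6,0,0,0,-1, 0,0.1,-7,0,0,0,-1, 0,0.1,-7,0,0,0,-1, 0,0.1,-7,0,0,0,-1]'
python3 - <<'E'
from h import *
o=bot.get_obs();c=bot.calibration('wrist');im=bot.capture('wrist')
print(o['tool_pos'],o['tcp_rot'])
cv2.imwrite('pics/w9.png',im[:,:,::-1])
cv2.imwrite('pics/t9.png',cv2.resize(bot.capture('top')[130:280,240:440,::-1],None,fx=4,fy=4,interpolation=2))
E
```

```text
time: 20.2
tool_pos: [529.0, -262.2, 64.2]
tcp_rot: [3.14, 0.008, 2.964]
contact_force: [0.4, -0.6, -0.5]
grip_width: 41.7
[ 529.0114364  -262.23204384   64.19071016] [3.13973285 0.00790372 2.96387364]
```

View pics/w9.png

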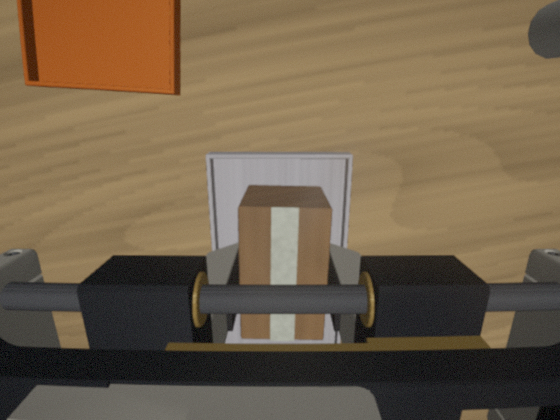

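View pics/t9.png

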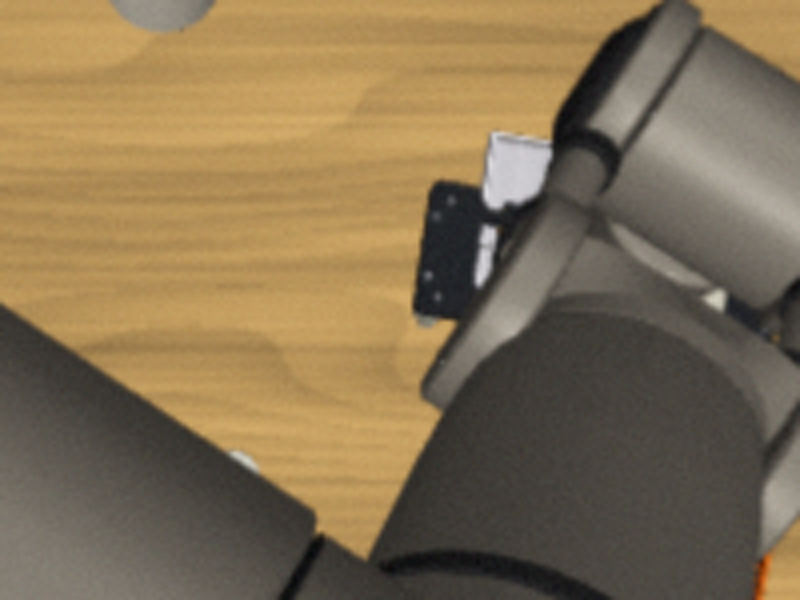

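Run:
```python
from h import *
c=bot.calibration('wrist')
A=onz(c,209,155,16);B=onz(c,350,155,16);print(A,B)
t=np.radians(-10.2);ex=np.array([np.cos(t),np.sin(t)]);m=(A+B)[:2]/2;print('centre',m+85*ex, 'yaw',np.degrees(np.arctan2(-(B-A)[0],(B-A)[1])))
z=64.2-22.3
P=np.array([onz(c,*p,z+k) for p,k in [((243,208),45),((330,208),45),((249,187),0),((322,187),0)]]);print(P.round(1))
```

```text
[ 471.98613187 -299.64798739   16.        ] [ 488.00917243 -210.85351112   16.        ]
centre [ 563.65427883 -270.30295218] yaw -10.22899402647035
[[ 490.8 -272.9   86.9]
 [ 497.6 -235.2   86.9]
 [ 491.6 -275.    41.9]
 [ 499.  -233.7   41.9]]
```

```bash
python3 -m inch '[-0.1,-0.15,-2,0,0.3,0,-1, -0.1,-0.15,-3.4,0,0.3,0,-1, -0.1,-0.15,-3.7,0,0.3,0,-1, -0.1,-0.15,-3.8,0,0.3,0,-1, -0.1,-0.15,-3.8,0,0.3,0,-1]'
```

```text
time: 20.8
tool_pos: [528.6, -264.0, 27.2]
tcp_rot: [3.141, 0.005, 2.964]
contact_force: [-0.2, -0.0, -2.1]
grip_width: 42.2
```

```bash
python3 -m inch '[0,0,-0.2,0,0,0,-1, 0,0,-0.2,0,0,0,-1, 0,0,-0.2,0,0,0,-1, 0,0,-0.2,0,0,0,1, 0,0,-0.2,0,0,0,1]'
python3 -m inch '[0,0,0,0,0,0,1, 0,0,0,0,0,0,1, 0,0,0,0,0,0,1, 0,0,4,0,0,0,1, 0,0,9,0,0,0,1]'
python3 - <<'E'
from h import *
cv2.imwrite('pics/w10.png',bot.capture('wrist')[:,:,::-1])
E
```

```text
time: 21.3
tool_pos: [528.8, -264.1, 25.5]
tcp_rot: [-3.141, 0.005, 2.964]
contact_force: [0.4, -0.4, 0.8]
grip_width: 53.5
time: 21.8
tool_pos: [527.3, -263.2, 114.2]
tcp_rot: [3.139, -0.0, 2.964]
contact_force: [0.6, 0.1, 0.3]
grip_width: 90.9
```

View pics/w10.png

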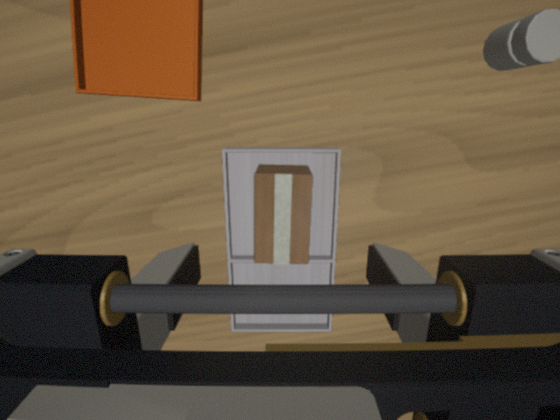

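Carton (284,215) sits in the larger bay, clear of the divider and lips. The stamp is last.

```bash
python3 -m inch '[-1.2,4.6,2,0,0,5,1, -2.4,9.2,2,0,0,10.2,1, -3.6,13.8,2,0,0,10.2,1, -4.8,18.4,2,0,0,10.2,1, -6,23,2,0,0,10.2,1]'
python3 -m inch '[-1.2,4.6,0,0,0,0,1, -2.6,9.9,0,0,0,0,1, -2.6,9.9,0,0,0,0,1, -2.6,9.9,0,0,0,0,1, -2.6,9.9,0,0,0,0,1]'
python3 - <<'E'
from h import *
o=bot.get_obs();c=bot.calibration('wrist');im=bot.capture('wrist')
print(o['tool_pos'],o['tcp_rot'])
cv2.imwrite('pics/w11.png',im[:,:,::-1])
print(proj(c,(440.5,66.3,72)),proj(c,(440.5,66.3,14)))
E
```

```text
time: 22.35
tool_pos: [471.1, -34.5, 144.9]
tcp_rot: [-3.137, 0.016, -3.141]
contact_force: [1.2, 0.5, 0.1]
grip_width: 91.9
time: 22.85
tool_pos: [445.7, 63.9, 145.1]
tcp_rot: [-3.136, 0.017, -3.141]
contact_force: [0.3, -0.7, -0.0]
grip_width: 91.7
[445.6936174   63.87317921 145.08834793] [-3.13649413  0.0169992  -3.14143958]
[286.25767113 209.37013443] [285.96691573 190.20960513]
```

View pics/w11.png

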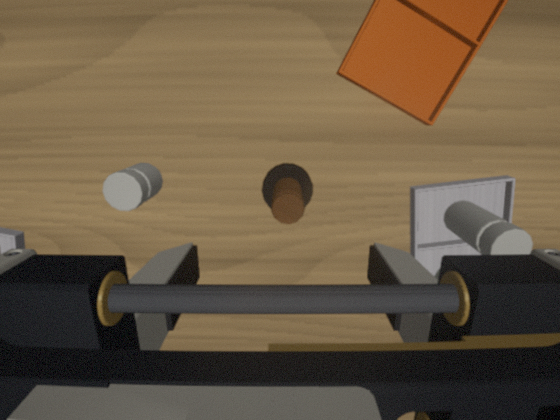

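```bash
python3 -m inch '[-0.5,0.2,-3,0,0.9,0,1, -0.5,0.2,-7,0,0.9,0,1, -0.5,0.2,-10.5,0,0.9,0,1, -0.5,0.2,-11.2,0,0.9,0,1, -0.5,0.2,-11.2,0,0.9,0,1]'
python3 -m inch '[0,0,0,0,0,0,-1, 0,0,0,0,0,0,-1, 0,0,0,0,0,0,-1, 0,0,0,0,0,0,-1, 0,0,0,0,0,0,-1]'
python3 -m inch '[0,0,0,0,0,0,-1, 0,0,0,0,0,0,-1, 0,0,0,0,0,0,-1, 0,0,0,0,0,0,-1, 0,0,0,0,0,0,-1]'
```

```text
time: 23.4
tool_pos: [440.5, 64.5, 32.4]
tcp_rot: [-3.137, -0.001, 3.139]
contact_force: [0.4, 0.3, 0.8]
grip_width: 91.5
time: 23.9
tool_pos: [440.8, 64.5, 32.9]
tcp_rot: [-3.137, -0.0, 3.139]
contact_force: [-0.5, 0.2, 0.1]
grip_width: 56.3
time: 24.4
tool_pos: [440.8, 64.6, 32.9]
tcp_rot: [-3.137, -0.0, 3.139]
contact_force: [-0.1, 1.0, -0.1]
grip_width: 25.7
```

```bash
python3 -m inch '[0,0,4,0,0,0,-1, 0,0,8,0,0,0,-1, 1,-2,11,0,0,0,-1, 3,-6,11,0,0,-5,-1, 5,-10,11,0,0,-10.2,-1]'
python3 -m inch '[2,-4,0,0,0,0,-1, 4,-8,0,0,0,0,-1, 6,-12,0,0,0,0,-1, 8,-16,0,0,0,0,-1, 10,-20,0,0,0,0,-1]'
python3 -m inch '[2.1,-4.3,0,0,0,0,-1, 2.1,-4.3,-3,0,0,0,-1, 2.1,-4.3,-5,0,0,0,-1, 2.1,-4.3,-5,0,0,0,-1, 2.1,-4.3,-5,0,0,0,-1]'
python3 - <<'E'
from h import *
o=bot.get_obs();c=bot.calibration('wrist');im=bot.capture('wrist')
print(o['tool_pos'],o['tcp_rot'])
cv2.imwrite('pics/w12.png',im[:,:,::-1])
E
```

```text
time: 24.9
tool_pos: [491.7, -36.2, 144.2]
tcp_rot: [-3.137, 0.002, 2.959]
contact_force: [1.6, 0.0, -2.0]
grip_width: 25.5
time: 25.4
tool_pos: [591.9, -237.9, 143.7]
tcp_rot: [-3.137, 0.001, 2.959]
contact_force: [0.2, 0.5, -1.0]
grip_width: 25.3
time: 25.9
tool_pos: [612.8, -280.8, 93.5]
tcp_rot: [-3.137, 0.0, 2.959]
contact_force: [-0.3, 0.1, 0.0]
grip_width: 25.2
[ 612.75048445 -280.75912549   93.49576113] [-3.13716370e+00  2.01997878e-04  2.95913224e+00]
```

View pics/w12.png

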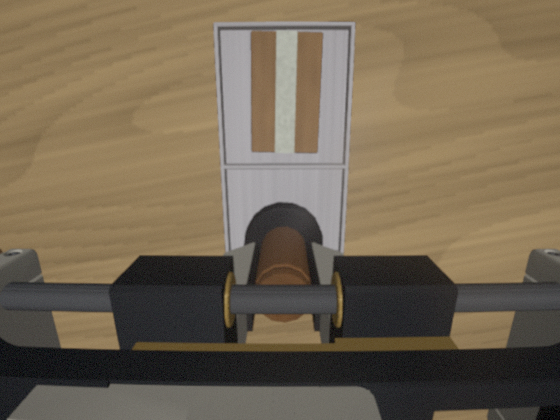

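```bash
python3 - <<'E'
from h import *
c=bot.calibration('wrist')
t=np.radians(-10.2);ex=np.array([np.cos(t),np.sin(t)])
m=(onz(c,222,166,16)+onz(c,348,166,16))[:2]/2; print('stamp target',m+ex*(48.5-12))
E
python3 -m inch '[-0.1,0.25,-2,0,0,0,-1, -0.1,0.25,-4,0,0,0,-1, -0.1,0.25,-5.3,0,0,0,-1, -0.1,0.25,-5.6,0,0,0,-1, -0.1,0.25,-5.6,0,0,0,-1]'
```

```text
stamp target [ 612.0555082  -278.98658267]
time: 26.45
tool_pos: [612.7, -278.5, 39.2]
tcp_rot: [-3.136, 0.003, 2.96]
contact_force: [-0.1, 0.0, -1.3]
grip_width: 25.3
```

```bash
python3 -m inch '[0,0,-0.2,0,0,0,-1, 0,0,-0.35,0,0,0,-1, 0,0,-0.35,0,0,0,-1, 0,0,-0.35,0,0,0,-1, 0,0,-0.35,0,0,0,1]'
python3 -m inch '[0,0,0,0,0,0,1, 0,0,0,0,0,0,1, 0,0,0,0,0,0,1, 0,0,4,0,0,0,1, 0,0,9,0,0,0,1]'
python3 -m inch '[-3,4,3,0,0,0,1, -6,8,5,0,0,0,1, -9,12,5,0,0,0,1, -12,16,5,0,0,0,1, -14,20,5,0,0,0,1]'
python3 -m inch '[-3,4,3,0,0,0,1, -4,8,5,0,0,0,1, -4,9,5,0,0,0,1, -4,9,5,0,0,0,1, -4,9,5,0,0,0,1]'
python3 - <<'E'
from h import *
o=bot.get_obs();c=bot.calibration('wrist');im=bot.capture('wrist')
print(o['tool_pos'],o['tcp_rot'])
cv2.imwrite('pics/w13.png',im[:,:,::-1])
cv2.imwrite('pics/t13.png',cv2.resize(bot.capture('top')[90:280,140:410,::-1],None,fx=2.95,fy=2.95,interpolation=2))
cv2.imwrite('pics/s13.png',cv2.resize(bot.capture('side')[125:335,150:450,::-1],None,fx=2.6,fy=2.6,interpolation=2))
E
```

```text
time: 26.95
tool_pos: [612.9, -278.7, 36.1]
tcp_rot: [-3.136, 0.004, 2.96]
contact_force: [0.4, 0.1, 0.1]
grip_width: 29.8
time: 27.45
tool_pos: [611.3, -277.8, 124.2]
tcp_rot: [-3.138, -0.003, 2.959]
contact_force: [1.0, -0.8, 0.8]
grip_width: 68.8
time: 27.95
tool_pos: [472.8, -82.2, 174.6]
tcp_rot: [-3.138, -0.002, 2.958]
contact_force: [-0.1, 0.6, 0.7]
grip_width: 91.8
time: 28.45
tool_pos: [432.8, 7.6, 224.6]
tcp_rot: [-3.138, -0.001, 2.959]
contact_force: [-0.3, 0.2, 0.2]
grip_width: 92.0
[432.82666905   7.60131808 224.64967507] [-3.13761768e+00 -1.17924554e-03  2.95948211e+00]
```

View pics/t13.png

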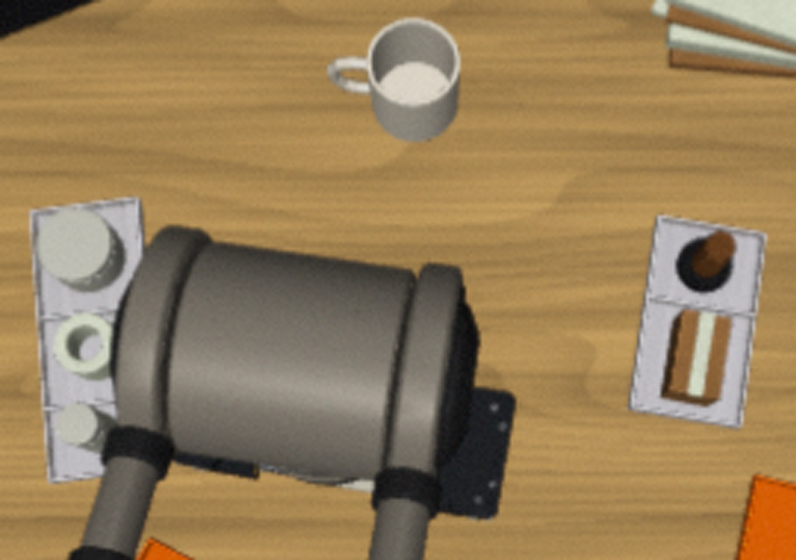

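View pics/s13.png

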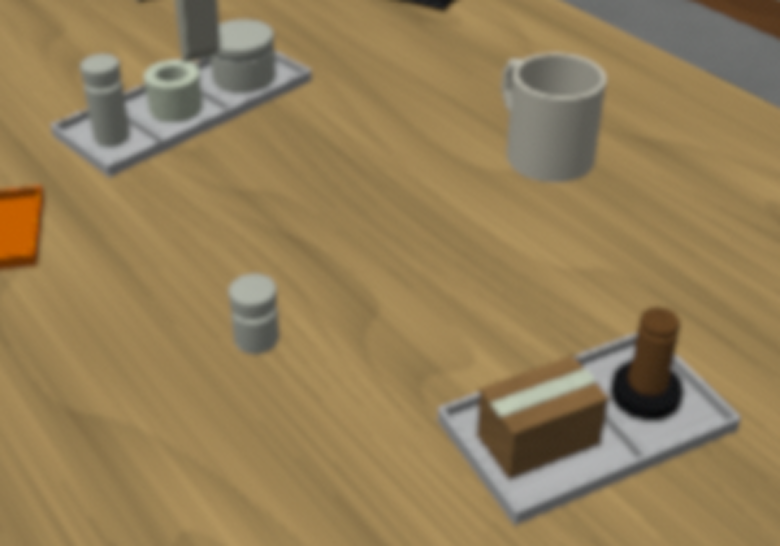

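View pics/w13.png

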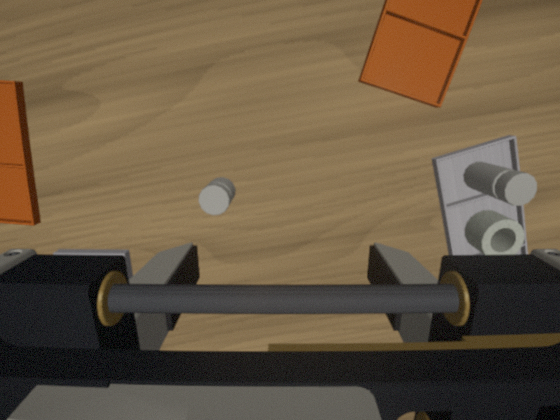

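Run:
```python
from h import *
c=bot.calibration('top');w=bot.calibration('wrist')
Z=lambda u,v:(140+(u+.5)/2.95-.5,90+(v+.5)/2.95-.5)
def loc(P,o,a):
    a=np.radians(a);d=P[:2]-np.array(o);return np.round([d[0]*np.cos(a)+d[1]*np.sin(a),-d[0]*np.sin(a)+d[1]*np.cos(a)],1)
C=((553,248),7.1);O=((564,-269),-10.2)
print('jar',loc(onz(c,*Z(75,246),53),*C))
print('roll',loc(onz(c,*Z(86,345),43),*C),loc(onz(w,495,236,43),*C))
print('tall',loc(onz(w,518,187,83),*C))
print('stamp',loc(onz(c,*Z(705,264),15),*O))
print('carton',loc(onz(c,*Z(702,353),48),*O))
print('short',onz(w,214,199,50))
```

```text
jar [68.3 -0.4]
roll [-14.5  -0.6] [-20.4  -9.5]
tall [-88.4  -3.4]
stamp [49.5  1.1]
carton [-35.7  -0.4]
short [430.86767581 -68.08197858  50.        ]
```

Run:
```python
from h import *
print(bot.get_obs()['dq'].round(3)); print(bot.close_job())
```

```text
[-0.002  0.002  0.     0.001  0.003  0.003]
the job is handed in; nothing more can be done
None
```

I placed all five items in their bays one at a time (jar, roll, tall bottle, carton, stamp), backed the arm away, and handed the job in at about 28.6 s of the 122 s allowed.

In the last pictures every item stands upright in the right bay, clear of the lips and dividers. Positions below are in each tray's own frame, in mm:

| Item | Position (x, y) | Allowed x | Allowed y |
|---|---|---|---|
| Jar | (68, 0) | 53 to 87 | ±15 |
| Roll (top view) | (-14.5, -1) | -32 to -4 | ±21 |
| Roll (wrist view) | (-20, -9.5) | -32 to -4 | ±21 |
| Tall bottle | (-88, -3) | -102 to -74 | ±30 |
| Carton | (-36, 0) | -64.5 to -8.5 | ±26 |
| Stamp | (49.5, 1) | 35.5 to 61.5 | ±23 |

- **Short bottle and mug:** neither was touched. The short bottle measured about 2 mm from its starting estimate, and the mug looks unmoved in both fixed views.
- **Roll:** its two final readings disagree by about 6 mm in x and 9 mm in y. The arm covered part of it, but both readings are within limits. It also slipped about 5 mm down in the grip when lifted, so it met the bay floor early with about 13 N.
- **Side camera:** it read 3 to 12 mm off in y compared with the top and wrist cameras. I used it only as a visual check.

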